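# Check the brake lever on the jeweller's bench control

### The arm

A 6-joint arm with a two-finger parallel gripper is mounted at the origin on the work surface. World frame = base frame: x ahead of the robot, y to its left, z up, the work surface at z = 0. Lengths are in m, angles in rad, forces in N, time in s.
With the tool pointing down it reaches from about 0.35 to 0.775 m from the base axis. Payload 5.5 kg.
Tool frame: the origin (TCP) lies midway between the tips of the shut fingers; the grasp point (between the pads) lies 19 mm behind it; z points along the fingers, y is the line along which they close (so a half turn about z gives the same grasp; the last joint's range is limited). The gripper opens to 85 mm and grips with 20 to 120 N. Pads are 22 mm wide; open, the fingers measure 114 mm over their backs; the gripper's body (76 mm by 85 mm) begins 54 mm behind the grasp point. The pads swing forward as they close: fully open they stand 13 mm farther back than shut.
Start: joints at [-1.421, 0.313, 0.046, 1.304, 0, 1.431], TCP at [0.164, -0.551, 0.231] pointing down, gripper open.
Joint ranges: [-2.76, 2.76], [-0.86, 1.69], [-1.03, 1.26], [-2.2, 2.34], [-1.47, 1.5], [-3.14, 3.14]. Speed limits (rad/s): [2.57, 2.57, 3.14, 3.14, 3.14, 3.14].

### API

Orientations are given as a unit quaternion [w, x, y, z].
In Python, from workcell import telemetry, imaging, env gives the robot as it stands. The module is installed in compiled form; this text tells all that it offers.
- The arm moves only by the tool step_arm, never from a script. Its argument "moves" is a list of rows, each a list of 3 entries, a list of its own where there are three numbers: the shift along the tool's x, y, z in mm, then the turn, a rotation vector about the tool's x, y, z in rad, then the finger opening in mm, from 0 to 85.4. A call has 1 to 8 rows; each row is the pose to reach, as a shift and turn from the pose commanded when the call began, along the tool's axes at that moment; what a row does not reach only later rows make up. A row lasts 1/12 s, in which the tool goes at most 41.7 mm and 7.16 degrees, less where a joint would pass 70% of its speed; a pose out of reach is approached as far as the arm can. A call with a gripper value outside its range is refused whole. The fingers move at their own pace and stop on an object; "grip_force" is the grip in N (left out, the last holds). Time passes only in rows, so rows that repeat a pose let the fingers close. It gives the time, the measured TCP pose, the force, the opening and the grip force at its end, in the units of the state.
- telemetry.get_state(): the state, without advancing time (a new reading comes with each control period).
- imaging.read_camera(name): name is "scene" or "side" or "wrist"; returns the picture (480x640x3 uint8, red, green, blue); there is no depth.
- imaging.camera_params(name): a dict with "camera_matrix" (3x3 intrinsics, pixels), "pose" (4x4, takes a point from camera to world coordinates). Camera axes: x right, y up, looking along -z (the intrinsics and any distortion apply to the point x, -y, -z); pixel columns grow to the right and rows downward; lengths in m; the calibration is good to about 2 mm. A picture is of the moment at which its call begins: read the wrist's pose just before it. camera_params takes no time and is no camera call; for the wrist camera it gives the pose at the moment of the call.
- env.hand_in(): hands the job in; it is judged then, once.
The state is a dict: "clock": time; "joint_pos": joint angles; "qvel": joint speeds; "tau": joint torques, N m; "tcp_pos": TCP position; "orientation": TCP orientation; "wrist_force": force on the tool from outside, world axes, zero at the start; "ft_torque": the same for the moment, N m; "finger_gap": finger opening in m; "grip_force": force on a finger pad.
Only numpy, scipy, OpenCV 4.12 (cv2) and the standard library are available. Lean on these libraries where they do the work, as an engineer would, in place of code of your own. Each camera call takes 0.05 s, during which the arm holds its last target. There are 200 camera calls.

### The job

Check that the long brake lever stops short of its hand bar: with the outside of your fingers, never taking the lever between them, push it in as far as it goes without forcing it and hold it there a moment, let it spring all the way back out, then push it fully in again and finish while still holding it there, so the gap to the bar can be looked at. Leave the short throttle lever and everything else on the bench alone.

Things in the scene. Friction and masses are not known exactly. Their poses are not given: they have to be found in the camera images.
- brake_stand: Longer of two bench stands, fixed, in the left or right place. Grey base plate 70 (x) x 250 (y) x 12 mm; two posts carry a level hand bar along y with 29 mm black rubber grip, axis 100 mm up at x = 0. Origin: centre of the underside; z up. The lever is on the -x side (the robot's side; stand turned up to 0.4 rad) and is pushed to +x. Highest part: pivot clamp at y = +100 mm, top 118 mm.
- brake_lever (a joint): Angle of the brake lever about its upright pivot, rad: 0 = fully out (rest), 0.35 = fully in, on its solid built-in stop, parallel to the bar with a 22 mm gap to the grip (it never touches the bar). A spring pushes it out: at the press point 3 N to start, 6 N at the stop, some 1 N more if moved at 30 mm/s. Let go, it returns by itself in about half a second.
- brake_pivot (a point): Pivot of the brake lever: on the pivot axis, at lever mid-height (100 mm above the bench); 42 mm to -x and 100 mm to +y of the stand's origin. Fixed to the stand.
- brake_press (a point): Where to push the brake lever: on its outer face (away from the bar), 127 mm from the pivot, 100 mm above the bench. Moves with the lever: x square into the face (to the bar), y along the lever to the pivot, z up. Bare aluminium blade 10 mm thick, 16 mm high (92 to 108 mm up), 170 mm from pivot to the 22 mm ball at its end. From rest to stop it moves 44 mm on an arc.
- throttle_stand: The shorter bench stand, same make and height, fixed, base plate 70 x 160 x 12 mm, bar 160 mm long; its lever is only 95 mm long and has no ball. In the other place. Origin and axes as for brake_stand. To be left alone.
- throttle_lever (a joint): Angle of the short throttle lever, rad, 0 = out (rest), 0.35 = in. Must stay at rest.
- jar: Loose small glass jar, 44 mm diameter, 60 mm tall, standing between the stands. Origin at centre of underside. Leave alone.
- mandrel: Loose steel ring mandrel standing upright on a 64 mm round foot, 150 mm tall, beyond and between the stands. Origin at centre of underside. Leave alone.
- collar: Loose brass ring, 28 mm outside diameter, 12 mm tall, lying on the brake stand's base plate under the bar. Origin at centre of underside. Leave alone.
- screwdriver: Loose screwdriver, 160 mm long, lying on the bench on the robot's side of the stands, left. Leave alone.
- pliers: Loose long-nose pliers, 120 mm long, 12 mm tall, lying on the robot's side of the stands, right. Leave alone.
- dapping_block: Loose 50 mm steel block with round dimples, far left. Origin at centre of underside. Leave alone.
- hammer: Loose hammer, 160 mm long, lying far right. Leave alone.

How it is judged:
On the way, in this order (a step that is already met when the one before it is completed fails the run):
1. the fingers hold the brake lever fully in, against its stop (value of joint brake_lever above 0.325 rad and contact force between the fingers and brake_lever above 2 N), for 0.3 s.
2. the brake lever is let all the way back out (value of joint brake_lever below 0.03 rad), for 0.1 s.
At the end, for the whole second after the job is handed in: The brake lever is fully in (within 0.025 rad of its stop, about 3 mm at the press point) and the fingers press on it with 2 to 40 N; the throttle lever is at rest (all of step 1 and contact force between the fingers and brake_lever below 40 N and value of joint throttle_lever below 0.03 rad); the arm keeps its last pose, push and grip.
It fails at once if the brake lever is forced (more than 40 N) (contact force between the arm and brake_lever above 40 N).
It fails at once if the brake lever is taken between the fingers or pulled from the bar's side (contact force between the fingers and brake_lever above 0.5 N and x of the grasp point in the frame of brake_press above -0.002 m).
It fails at once if the throttle lever is pushed (value of joint throttle_lever above 0.05 rad).
It fails at once if a bystander is moved (more than 20 mm) or lifted (distance of any of jar, mandrel, collar, screwdriver, pliers, dapping_block, hammer from where it was at the start of the episode above 0.02 m).
It also fails if it takes over 42 s, if anything falls off the work surface, if the arm or the gripper's body presses on something with over 40 N, if the wrist force passes 120 N, or if a joint passes its speed limit or range.

## Working session

There is one attempt and no reset: what is moved stays moved. The work goes in short steps, Python scripts to look and compute and a tool call to move; the robot and the scene stay as the last step left them, time stands still between calls to the robot, and variables do not carry over. Pictures are saved under pics/ and viewed, at most 10 in all, crops included, and the job is handed in when it is done.

Besides the shell and the picture viewer there is one more tool, called as a command line: name --argument value ..., lists and objects as JSON in quotes. step_arm: Moves the arm, as the interface text tells. Its arguments: {"type":"object","properties":{"moves":{"type":"array"},"grip_force":{"type":"number"}},"required":["moves"]}

```bash
mkdir -p pics; python3 - <<'E'
from workcell import telemetry, imaging, env
import cv2
for n in ["scene","side"]:
    cv2.imwrite(f"pics/{n}1.png",imaging.read_camera(n)[:,:,::-1])
    p=imaging.camera_params(n);print(n,p["camera_matrix"],p["pose"].round(4) if hasattr(p["pose"],'round') else p["pose"],p.keys())
s=telemetry.get_state();print(s)
E
```

```text
scene [[452.62995205   0.         320.80513198]
 [  0.         452.62995205 238.10143455]
 [  0.           0.           1.        ]] [[ 4.2540e-01 -7.4060e-01  5.2010e-01  1.0622e+00]
 [ 9.0500e-01  3.4790e-01 -2.4480e-01 -2.1470e-01]
 [ 3.0000e-04  5.7480e-01  8.1830e-01  8.5020e-01]
 [ 0.0000e+00  0.0000e+00  0.0000e+00  1.0000e+00]] dict_keys(['camera_matrix', 'pose'])
side [[465.36910859   0.         311.37858277]
 [  0.         465.36910859 244.12041406]
 [  0.           0.           1.        ]] [[ 0.933   0.2416 -0.2667  0.388 ]
 [-0.3597  0.6512 -0.6683 -0.4627]
 [ 0.0123  0.7194  0.6945  0.5905]
 [ 0.      0.      0.      1.    ]] dict_keys(['camera_matrix', 'pose'])
{'clock': 0.1, 'joint_pos': array([-1.42062033e+00,  3.13948960e-01,  4.50941208e-02,  1.30359315e+00,
        3.40601315e-05,  1.43121149e+00]), 'qvel': array([-1.09790918e-03, -7.18207733e-04,  1.30767266e-03, -2.45786246e-05,
       -1.27113954e-03,  1.04013724e-04]), 'tau': array([ 1.97211666e-03, -4.81724274e+01,  2.99243975e+01,  1.27522746e-02,
       -2.22348986e-04,  9.82063113e-06]), 'tcp_pos': array([ 0.16423179, -0.55057759,  0.2304852 ]), 'orientation': array([-8.25911220e-04,  9.89522842e-01,  1.44374036e-01,  1.26565801e-05]), 'wrist_force': array([-0.37089328,  0.16485727,  0.25049318]), 'ft_torque': array([0.03298264, 0.03292415, 0.03823565]), 'grip_force': 0.0, 'finger_gap': 0.0853944898184811}
```

View pics/scene1.png

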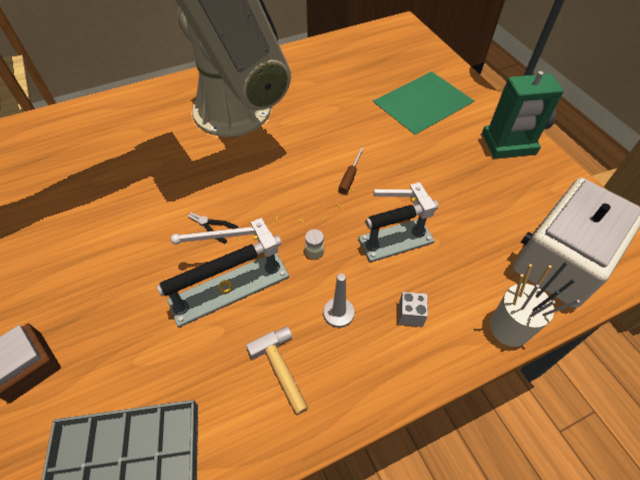

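View pics/side1.png

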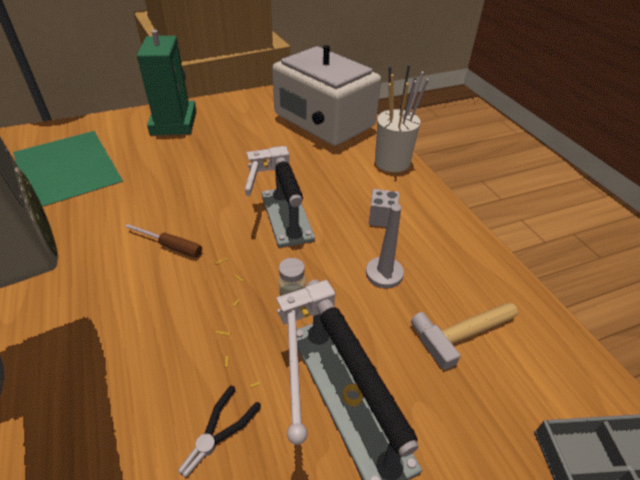

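The brake stand is on the right (y<0). In the scene picture the ball is near (176,239) and the clamp near (264,235); in the side picture the ball is near (297,434) and the clamp near (305,300). I'll enlarge both.

```bash
python3 - <<'E'
import cv2
a=cv2.imread("pics/scene1.png")[205:330,150:300]; cv2.imwrite("pics/sc.png",cv2.resize(a,None,fx=4.8,fy=4.8,interpolation=cv2.INTER_CUBIC))
b=cv2.imread("pics/side1.png")[270:480,250:450]; cv2.imwrite("pics/sd.png",cv2.resize(b,None,fx=2.8,fy=2.8,interpolation=cv2.INTER_CUBIC))
E
```

```text
(no output)
```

View pics/sc.png

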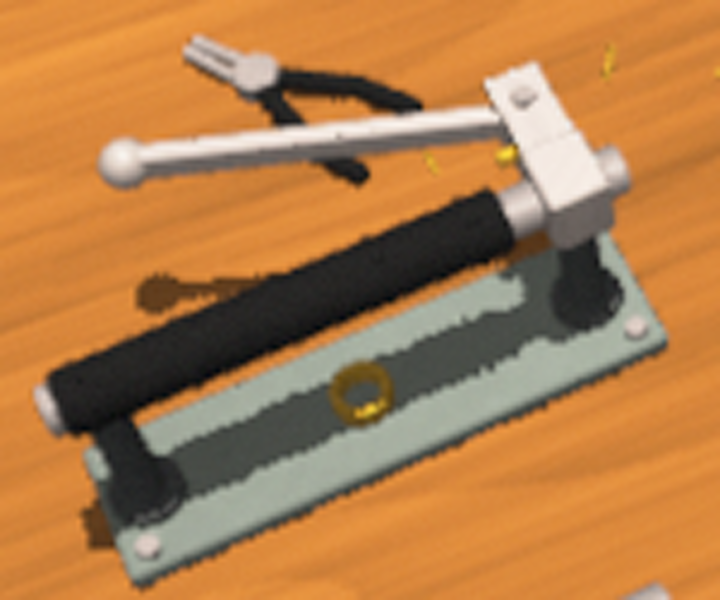

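View pics/sd.png

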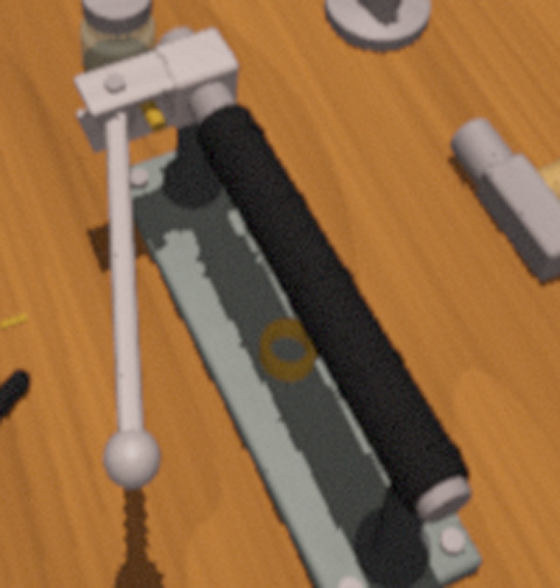

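Scene crop: ball (123,163), pivot screw (523,95), plate +x corners (665,340) and (133,578). Side crop: ball (132,458), pivot screw (115,82), bar end (445,497).

```bash
cat > h.py <<'E'
import numpy as np
from workcell import imaging
def ray(n,uv):
    p=imaging.camera_params(n);K=np.array(p["camera_matrix"]);T=np.array(p["pose"])
    d=np.linalg.inv(K)@[*uv,1];d=T[:3,:3]@(d*[1,-1,-1]);return T[:3,3],d/np.linalg.norm(d)
def plane(n,uv,z):
    o,d=ray(n,uv);return o+d*(z-o[2])/d[2]
def tri(a,b):
    A=0;B=0
    for n,uv in(a,b):
        o,d=ray(n,uv);M=np.eye(3)-np.outer(d,d);A=A+M;B=B+M@o
    return np.linalg.solve(A,B)
E
python3 - <<'E'
from h import *
np.set_printoptions(precision=4,suppress=True)
sc=lambda u,v:(150+u/4.8,205+v/4.8)
sd=lambda u,v:(250+u/2.8,270+v/2.8)
ball=tri(("scene",sc(123,163)),("side",sd(132,458)));piv=tri(("scene",sc(523,95)),("side",sd(115,82)))
c1=plane("scene",sc(665,340),.012);c2=plane("scene",sc(133,578),.012)
print(ball,piv,np.linalg.norm((ball-piv)[:2]));print("plane",plane("scene",sc(123,163),.1),plane("side",sd(132,458),.1),plane("scene",sc(523,95),.12),plane("side",sd(115,82),.12))
d=c1-c2;th=np.arctan2(-d[0],d[1]);print(c1,c2,np.linalg.norm(d),th)
L=(ball-piv)[:2];print("lever ang",np.arctan2(L[0],-L[1]))
R=np.array([[np.cos(th),-np.sin(th)],[np.sin(th),np.cos(th)]])
o=(c1+c2)[:2]/2-R@[.035,0];print("origin",o,"piv",o+R@[-.042,.1])
print("pliers, jar",plane("scene",sc(190,45),.006),plane("scene",sc(420,100),.006),plane("scene",sc(365,180),.006),plane("scene",(314,237),.06))
E
```

```text
[ 0.4585 -0.2563  0.0958] [ 0.5092 -0.0928  0.113 ] 0.17121585231693784
plane [ 0.4625 -0.2569  0.1   ] [ 0.4575 -0.257   0.1   ] [ 0.5155 -0.095   0.12  ] [ 0.507  -0.0968  0.12  ]
[ 0.5893 -0.0683  0.012 ] [ 0.6007 -0.3125  0.012 ] 0.24445613101635164 0.04633542264159572
lever ang -0.30119447949696193
origin [ 0.56  -0.192] piv [ 0.5135 -0.0941]
pliers, jar [ 0.3315 -0.214   0.006 ] [ 0.4118 -0.1225  0.006 ] [ 0.4454 -0.1615  0.006 ] [0.5512 0.0098 0.06  ]
```

step_arm --moves '[[[30, -22, 0], [0, 0, 0], 0], [[60, -45, 0], [0, 0, 0], 0], [[90, -67, 0], [0, 0, 0], 0], [[120, -90, 0], [0, 0, 0], 0], [[150, -112, 0], [0, 0, 0], 0], [[180, -135, 0], [0, 0, 0], 0], [[210, -157, 0], [0, 0, 0], 0], [[240, -180, 0], [0, 0, 0], 0]]' --grip_force 20

```text
clock: 0.77
tcp_pos: [0.3434, -0.3083, 0.231]
orientation: [-0.0, 0.99, 0.144, -0.0]
wrist_force: [0.5, -0.6, -0.1]
finger_gap: 0.0
grip_force: 0.0
```

step_arm --moves '[[[25, -18, 0], [0, 0, 0.08], 0], [[50, -36, 0], [0, 0, 0.16], 0], [[75, -54, 0], [0, 0, 0.25], 0], [[97, -72, 0], [0, 0, 0.25], 0], [[97, -72, 20], [0, 0, 0.25], 0], [[97, -72, 40], [0, 0, 0.25], 0], [[97, -72, 40], [0, 0, 0.25], 0], [[97, -72, 40], [0, 0, 0.25], 0]]'

```text
clock: 1.43
tcp_pos: [0.4143, -0.2124, 0.1904]
orientation: [-0.001, 1.0, 0.02, -0.001]
wrist_force: [0.3, 0.1, -0.2]
finger_gap: 0.0001
grip_force: 0.0
```

```bash
python3 - <<'E'
from workcell import telemetry, imaging
import cv2
s=telemetry.get_state();print(s["clock"],s["tcp_pos"],s["orientation"],s["finger_gap"],s["wrist_force"],imaging.camera_params("wrist")["pose"])
cv2.imwrite("pics/w1.png",imaging.read_camera("wrist")[:,:,::-1])
E
```

```text
1.4333 [ 0.41433109 -0.21242864  0.19041163] [-9.42004459e-04  9.99797822e-01  2.00438105e-02 -1.29331063e-03] 8.1221733338819e-05 [ 0.27715433  0.11059934 -0.19950307] [[ 0.04018909  0.95881905  0.28115986  0.48637026]
 [-0.99919038  0.03908605  0.00953233 -0.20955671]
 [-0.00184965 -0.28131532  0.9596136   0.33242101]
 [ 0.          0.          0.          1.        ]]
```

View pics/w1.png

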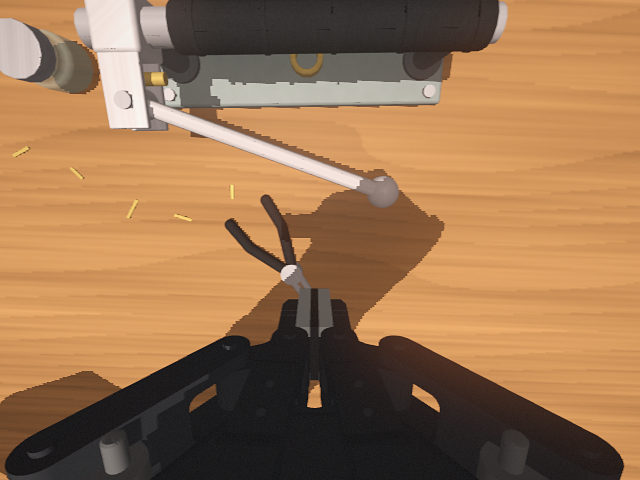

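Wrist view: ball at (382,192), pivot screw at (122,99), fingertips at about (315,292), clear of the lever, pliers below.

```bash
python3 - <<'E'
from h import *
b=plane("wrist",(382,192),.1);p=plane("wrist",(122,99),.12);print(b,p,np.linalg.norm((b-p)[:2]),np.arctan2((b-p)[0],-(b-p)[1]))
for uv in((80,10),(505,12)):print(plane("wrist",uv,.1))
E
```

```text
[ 0.45906858 -0.2582147   0.1       ] [ 0.50954016 -0.09644026  0.12      ] 0.1694648979618052 -0.3024177354565411
[ 0.56036926 -0.06649409  0.1       ]
[ 0.56941364 -0.32174306  0.1       ]
```

step_arm --moves '[[[0, 4, 30], [0, 0, 0], 0], [[0, 8, 60], [0, 0, 0], 0], [[0, 8, 90], [0, 0, 0], 0], [[0, 8, 108], [0, 0, 0], 0], [[10, 8, 108], [0, 0, 0], 0], [[20, 8, 108], [0, 0, 0], 0], [[26, 8, 108], [0, 0, 0], 0], [[26, 8, 108], [0, 0, 0], 0]]'

```text
clock: 2.15
tcp_pos: [0.445, -0.2218, 0.0856]
orientation: [0.002, 1.0, 0.02, 0.002]
wrist_force: [0.5, -0.5, -0.5]
finger_gap: 0.0004
grip_force: 0.0
```

step_arm --moves '[[[3, 0, 0], [0, 0, 0], 0], [[6, 0, 0], [0, 0, 0], 0], [[9, 0, 0], [0, 0, 0], 0], [[12, 0, 0], [0, 0, 0], 0], [[15, 0, 0], [0, 0, 0], 0], [[18, 0, 0], [0, 0, 0], 0], [[21, 0, 0], [0, 0, 0], 0], [[21, 0, 0], [0, 0, 0], 0]]'

```text
clock: 2.82
tcp_pos: [0.4626, -0.2195, 0.0831]
orientation: [0.0, 1.0, 0.02, -0.0]
wrist_force: [-3.8, -1.4, 0.2]
finger_gap: 0.0
grip_force: 1.6
```

step_arm --moves '[[[3, 0, 0], [0, 0, 0], 0], [[6, 0, 0], [0, 0, 0], 0], [[9, 0, 0], [0, 0, 0], 0], [[12, 0, 0], [0, 0, 0], 0], [[15, 0, 0], [0, 0, 0], 0], [[18, 0, 0], [0, 0, 0], 0], [[21, 0, 0], [0, 0, 0], 0], [[24, 0, 0], [0, 0, 0], 0]]'

```text
clock: 3.48
tcp_pos: [0.4858, -0.2191, 0.0831]
orientation: [0.001, 1.0, 0.019, -0.001]
wrist_force: [-5.5, -4.1, 1.0]
finger_gap: 0.0004
grip_force: 2.9
```

step_arm --moves '[[[1, 0, 0], [0, 0, 0], 0], [[2, 0, 0], [0, 0, 0], 0], [[3, 0, 0], [0, 0, 0], 0], [[4, 0, 0], [0, 0, 0], 0], [[4, 0, 0], [0, 0, 0], 0]]'

```text
clock: 3.9
tcp_pos: [0.4899, -0.2191, 0.0831]
orientation: [0.001, 1.0, 0.019, -0.001]
wrist_force: [-5.1, -4.3, 1.3]
finger_gap: 0.0
grip_force: 2.6
```

step_arm --moves '[[[1, 0, 0], [0, 0, 0], 0], [[2, 0, 0], [0, 0, 0], 0], [[3, 0, 0], [0, 0, 0], 0], [[4, 0, 0], [0, 0, 0], 0], [[4, 0, 0], [0, 0, 0], 0]]'

```text
clock: 4.32
tcp_pos: [0.4939, -0.2191, 0.0832]
orientation: [0.001, 1.0, 0.019, -0.001]
wrist_force: [-5.9, -3.6, 1.2]
finger_gap: -0.0001
grip_force: 2.8
```

step_arm --moves '[[[1, 0, 0], [0, 0, 0], 0], [[2, 0, 0], [0, 0, 0], 0], [[2, 0, 0], [0, 0, 0], 0]]'

```text
clock: 4.57
tcp_pos: [0.4959, -0.219, 0.0832]
orientation: [0.001, 1.0, 0.019, -0.001]
wrist_force: [-5.6, -5.3, 1.7]
finger_gap: 0.0001
grip_force: 2.9
```

step_arm --moves '[[[1, 0, 0], [0, 0, 0], 0], [[2, 0, 0], [0, 0, 0], 0], [[2, 0, 0], [0, 0, 0], 0]]'

```text
clock: 4.82
tcp_pos: [0.4977, -0.219, 0.0831]
orientation: [0.001, 1.0, 0.019, -0.001]
wrist_force: [-5.9, -5.2, 1.5]
finger_gap: -0.0
grip_force: 3.1
```

step_arm --moves '[[[1, 0, 0], [0, 0, 0], 0], [[1, 0, 0], [0, 0, 0], 0], [[1, 0, 0], [0, 0, 0], 0]]'

```text
clock: 5.07
tcp_pos: [0.4984, -0.2189, 0.0831]
orientation: [0.001, 1.0, 0.019, -0.001]
wrist_force: [-7.1, -4.3, 1.5]
finger_gap: 0.0001
grip_force: 3.5
```

step_arm --moves '[[[1, 0, 0], [0, 0, 0], 0], [[1, 0, 0], [0, 0, 0], 0], [[1, 0, 0], [0, 0, 0], 0]]'

```text
clock: 5.32
tcp_pos: [0.4985, -0.2189, 0.0831]
orientation: [0.001, 1.0, 0.019, -0.002]
wrist_force: [-9.3, -4.8, 3.8]
finger_gap: -0.0001
grip_force: 4.9
```

step_arm --moves '[[[1, 0, 0], [0, 0, 0], 0], [[2, 0, 0], [0, 0, 0], 0], [[2, 0, 0], [0, 0, 0], 0], [[2, 0, 0], [0, 0, 0], 0], [[2, 0, 0], [0, 0, 0], 0], [[2, 0, 0], [0, 0, 0], 0], [[2, 0, 0], [0, 0, 0], 0], [[2, 0, 0], [0, 0, 0], 0]]'

```text
clock: 5.98
tcp_pos: [0.4987, -0.2189, 0.0831]
orientation: [0.001, 1.0, 0.019, -0.004]
wrist_force: [-15.7, -7.3, 6.9]
finger_gap: 0.0001
grip_force: 7.6
```

```bash
python3 - <<'E'
from workcell import telemetry, imaging
import cv2
cv2.imwrite("pics/w2.png",imaging.read_camera("wrist")[:,:,::-1])
a=imaging.read_camera("scene")[:,:,::-1]
cv2.imwrite("pics/s2.png",cv2.resize(a[190:340,140:310],None,fx=4,fy=4))
s=telemetry.get_state();print(s["clock"],s["wrist_force"],s["tcp_pos"])
E
```

```text
6.0833 [-14.45813315  -6.85380618   6.33746171] [ 0.4987552  -0.21888321  0.08310472]
```

View pics/w2.png

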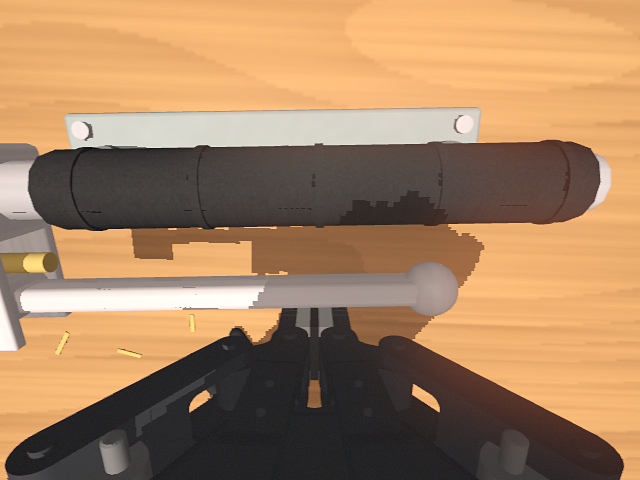

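View pics/s2.png

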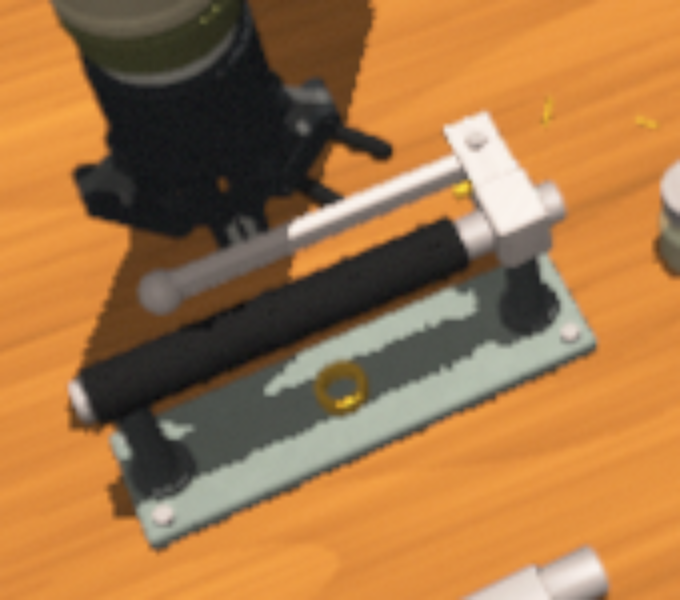

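The lever lies parallel to the bar (wrist view: lever rows 297→288, grip edge 227→223) with a clear gap, and the finger sides press on its outer face. Now I'll release it and let it spring out.

step_arm --moves '[[[-10, 0, 0], [0, 0, 0], 0], [[-25, 0, 0], [0, 0, 0], 0], [[-40, 0, 0], [0, 0, 0], 0], [[-55, 0, 0], [0, 0, 0], 0], [[-70, 0, 0], [0, 0, 0], 0], [[-70, 0, 0], [0, 0, 0], 0], [[-70, 0, 0], [0, 0, 0], 0], [[-70, 0, 0], [0, 0, 0], 0]]'

```text
clock: 6.75
tcp_pos: [0.4339, -0.221, 0.0837]
orientation: [0.0, 1.0, 0.02, 0.001]
wrist_force: [0.1, -0.0, 0.6]
finger_gap: 0.0003
grip_force: 0.0
```

step_arm --moves '[[[0, 0, 0], [0, 0, 0], 0], [[0, 0, 0], [0, 0, 0], 0], [[0, 0, 0], [0, 0, 0], 0], [[0, 0, 0], [0, 0, 0], 0], [[0, 0, 0], [0, 0, 0], 0], [[0, 0, 0], [0, 0, 0], 0], [[0, 0, 0], [0, 0, 0], 0], [[0, 0, 0], [0, 0, 0], 0]]'

```text
clock: 7.42
tcp_pos: [0.4326, -0.2206, 0.0833]
orientation: [0.0, 1.0, 0.02, 0.0]
wrist_force: [-0.5, -0.3, -0.0]
finger_gap: -0.0001
grip_force: 0.0
```

```bash
python3 - <<'E'
from workcell import telemetry, imaging
import cv2
s=telemetry.get_state();print(s["clock"],s["wrist_force"],s["tcp_pos"])
cv2.imwrite("pics/w3.png",imaging.read_camera("wrist")[:,:,::-1])
E
```

```text
7.4167 [-0.52890818 -0.27129181 -0.02750502] [ 0.43255993 -0.22061039  0.08329548]
```

View pics/w3.png

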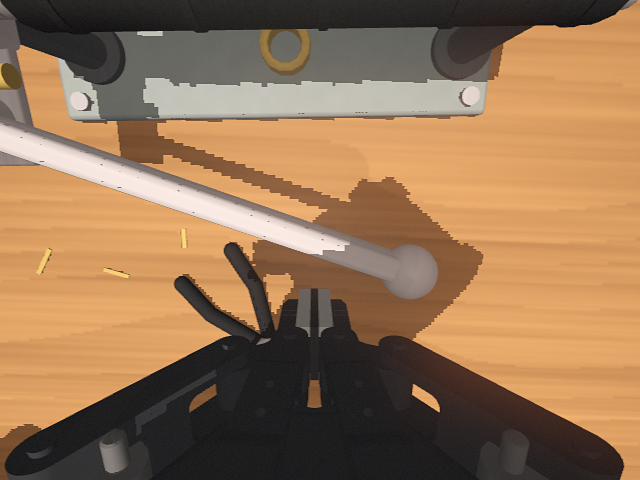

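The lever is fully out (ball at (411,271), slanted as at the start) and the fingers at (315,295) are clear of it. Second push.

step_arm --moves '[[[6, 0, 0], [0, 0, 0], 0], [[12, 0, 0], [0, 0, 0], 0], [[16, 0, 0], [0, 0, 0], 0], [[19, 0, 0], [0, 0, 0], 0], [[22, 0, 0], [0, 0, 0], 0], [[25, 0, 0], [0, 0, 0], 0], [[28, 0, 0], [0, 0, 0], 0], [[31, 0, 0], [0, 0, 0], 0]]'

```text
clock: 8.13
tcp_pos: [0.463, -0.2194, 0.083]
orientation: [0.0, 1.0, 0.02, -0.001]
wrist_force: [-5.5, -1.1, 0.3]
finger_gap: -0.0
grip_force: 2.1
```

step_arm --moves '[[[3, 0, 0], [0, 0, 0], 0], [[6, 0, 0], [0, 0, 0], 0], [[9, 0, 0], [0, 0, 0], 0], [[12, 0, 0], [0, 0, 0], 0], [[15, 0, 0], [0, 0, 0], 0], [[18, 0, 0], [0, 0, 0], 0], [[21, 0, 0], [0, 0, 0], 0], [[24, 0, 0], [0, 0, 0], 0]]'

```text
clock: 8.8
tcp_pos: [0.4868, -0.2191, 0.0831]
orientation: [0.001, 1.0, 0.019, -0.001]
wrist_force: [-6.1, -3.4, 1.0]
finger_gap: -0.0
grip_force: 2.9
```

step_arm --moves '[[[2, 0, 0], [0, 0, 0], 0], [[4, 0, 0], [0, 0, 0], 0], [[6, 0, 0], [0, 0, 0], 0], [[8, 0, 0], [0, 0, 0], 0], [[9, 0, 0], [0, 0, 0], 0], [[10, 0, 0], [0, 0, 0], 0], [[11, 0, 0], [0, 0, 0], 0], [[11, 0, 0], [0, 0, 0], 0]]'

```text
clock: 9.47
tcp_pos: [0.4978, -0.219, 0.0831]
orientation: [0.001, 1.0, 0.019, -0.001]
wrist_force: [-5.8, -5.0, 1.7]
finger_gap: 0.0002
grip_force: 3.1
```

step_arm --moves '[[[1, 0, 0], [0, 0, 0], 0], [[2, 0, 0], [0, 0, 0], 0], [[3, 0, 0], [0, 0, 0], 0], [[4, 0, 0], [0, 0, 0], 0], [[4, 0, 0], [0, 0, 0], 0], [[4, 0, 0], [0, 0, 0], 0], [[4, 0, 0], [0, 0, 0], 0], [[4, 0, 0], [0, 0, 0], 0]]'

```text
clock: 10.13
tcp_pos: [0.4987, -0.2189, 0.0831]
orientation: [0.001, 1.0, 0.019, -0.004]
wrist_force: [-15.0, -6.2, 6.1]
finger_gap: 0.0002
grip_force: 7.6
```

Same position and force as the first push (x 0.4987 m, 15 N), so the lever is back on its stop.

```bash
python3 -c "
from workcell import env,telemetry
print(env.hand_in());print(telemetry.get_state()['wrist_force'])"
```

```text
the job is handed in; nothing more can be done
None
the job is handed in; nothing more can be done
```

I pushed the brake lever to its stop, let it spring fully out, and pushed it in again; the job was handed in with about 15 N holding it there, a clear gap to the bar and nothing else touched, but no verdict came back.

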